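# Snap the resin stirring paddle into its spring-clip rack

### The job

Pick the resin stirring paddle up from the wooden drip stand and put it away in the tool rack: press its round handle down between the spring fingers of both clips until it snaps past them and lies fully home on the seats, centred across the two clips with the blade over the drip tray, then let go. Press gently, never with more than about 20 N, feeling for the snap and the seats; leave the jug, the pigment jar and the cup where they are.

Things in the scene. Friction and masses are not known exactly. Their poses are not given: they have to be found in the camera images.
- paddle: Loose stirring paddle, about 0.2 kg (varies), lying level in the stand. Origin: middle of its round wooden handle (22 mm diameter, 170 long), on its axis; x along the handle to the blade, z normal to the blade. A 14 mm ferrule and white blade (42 x 5 mm, x = 105 to 185 mm) follow. Centre of mass 10 mm from origin to the blade. 120 mm of handle between the notches is free to grip from above.
- blade_tip (a point): Far end of the paddle's blade, on the handle's axis, 185 mm from the paddle's origin.
- stand: Fixed wooden drip stand, base 180 x 80 x 12 mm. Origin: underside centre; x runs along the lying paddle, towards its blade; z up. Two V-notch supports at x = -70 and +70 mm, 12 mm thick, tops 60 mm high; they hold the handle's axis 50 mm above the bench.
- rack: Fixed tool rack. Origin: on the bench, midway between its two clips; x along the stored handle, towards the drip tray; z up. White base 320 x 100 x 12 mm (x -110 to +210). Two posts carry an aluminium rail (126 x 46 x 10 mm, along x) that bears the clips. The rail's height was set by hand and is NOT measured: anywhere over a 36 mm range, rigid in the run, cannot be pushed down.
- jug: Bystander: white plastic resin jug with cap, 90 mm in diameter, 200 mm tall; origin at its underside centre.
- pigment: Bystander: small black pigment jar, 56 mm in diameter, 50 mm tall; origin at its underside centre.
- cup: Bystander: clear mixing cup, 72 mm in rim diameter, 90 mm tall; origin at its underside centre.
- clip_near (a point): Point on the rack's base top (12 mm above the bench) straight below the clip at rack x = -48 mm. A clip: black rigid seat pad between two sprung steel fingers facing each other across rack y, 16 mm long in x, 15 mm between the rounded noses, flared lips above, about 27 mm apart, forgive 3 mm of sideways error. Seated handle axis: 32 mm above the rail's top, so 82 to 118 mm above the bench.
- clip_far (a point): As clip_near, at rack x = +48 mm; 80 mm is free between the clips for the gripper. Going down, the handle meets the noses 17 mm above seated; resistance of both clips together peaks at 8 to 16 N, then falls; 4 mm above seated it is past the noses, which pull it home (on them, 8 mm up, it sticks). Rigid seat pads stop it. At home the clips' contact forces add up to 11 to 19 N, else under 9.
- tray (a point): Centre of the inner floor of the rack's open aluminium drip tray (110 x 96 x 22 mm, at rack x = +152 mm).

How it is judged:
By the outcome, as a careful person would: the job done as asked, in the order asked, and still so for the second after the job is handed in, with the robot touching nothing.
It also fails if it takes over 54 s, if anything falls off the work surface, if the arm or the gripper's body presses on something with over 40 N, if the wrist force passes 120 N, or if a joint passes its speed limit or range.

### The arm

A 6-joint arm with a two-finger parallel gripper is mounted at the origin on the work surface. World frame = base frame: x ahead of the robot, y to its left, z up, the work surface at z = 0. Lengths are in m, angles in degrees, forces in N, time in s.
With the tool pointing down it reaches from about 0.35 to 0.725 m from the base axis. Payload 4.3 kg.
Tool frame: the origin (TCP) lies at the very end of the fingers, on their centre line; the grasp point (between the pads) lies 19 mm behind it; z points along the fingers, y is the line along which they close (so a half turn about z gives the same grasp; the last joint's range is limited). The gripper opens to 85 mm and grips with 20 to 120 N. Pads are 22 mm wide; open, the fingers measure 114 mm over their backs; the gripper's body (76 mm by 85 mm) begins 54 mm behind the grasp point. The pads swing forward as they close: fully open they stand 13 mm farther back than shut.
Start: joints at [57.737, 21.618, 4.641, 73.018, 0, 83.68], TCP at [0.252, 0.517, 0.231] pointing down, gripper open.
Joint ranges: [-156.06, 156.06], [-48.1, 94.91], [-58.44, 69.94], [-101.28, 121.22], [-78.64, 73.56], [-180, 180]. Speed limits (degrees/s): [147.25, 147.25, 180, 180, 180, 180].

### API

Orientations are given as [roll, pitch, yaw] about the fixed x, y, z axes, in that order (R = Rz(yaw) Ry(pitch) Rx(roll)).
In Python, from bench import observe, capture, job_done gives the robot as it stands.
- The arm moves only by the shell command python3 -m handwheel 'ROWS' [OPENING] [FORCE]. ROWS is JSON, a list of rows, each an object of numbers: "x", "y", "z": the shift along the tool's x, y, z in m; "roll": the turn about the tool's z in degrees. A call has 1 to 8 rows; each row shifts and turns the commanded pose from where the row before left it, along the tool's axes as they then stand; what a row does not reach is not made up. A row lasts 1/10 s, in which the tool goes at most 50 mm and 8.59 degrees, less where a joint would pass 70% of its speed; a pose out of reach is approached as far as the arm can. A call is refused whole if a number of a shift passes 0.05 or a number of a turn 8.59, either way. A call with a gripper value outside its range is refused whole. OPENING is the finger opening in m, from 0 to 0.0854, set as the call begins (- or left out, the last holds). The fingers move at their own pace and stop on an object; FORCE is the grip in N (left out, the last holds). Time passes only in rows, so rows that do not move let the fingers close. It gives the time, the measured TCP pose, the force, the opening and the grip force at its end, in the units of the state.
- observe(): the state, without advancing time (a new reading comes with each control period).
- capture(name): name is "scene" or "top" or "wrist"; returns a dict with "frame" (420x560x3 uint8, red, green, blue), "depth" (420x560 float32, m along the optical axis (not along the pixel's ray), 0 where there is no reading), "fov_y" (degrees; the focal length in pixels is half the picture's height over the tangent of half this angle, whatever the lens; pixels are square), "cx", "cy" (the principal point, pixels), "eye" and "rotation" of the camera in the world; the wrist camera has in their place "mount" (4x4, takes a point from camera to tool coordinates, whose origin is the TCP and whose axes are the flange's). Camera axes: x right, y down, z forward; pixel columns grow to the right and rows downward; lengths in m; the calibration is good to about 2 mm. A picture is of the moment at which its call begins: read the wrist's pose just before it.
- job_done(): hands the job in; it is judged then, once.
The state is a dict: "time_s": time; "joint_pos": joint angles; "qvel": joint speeds; "joint_efforts": joint torques, N m; "position": TCP position; "tool_rot": TCP orientation; "force": force on the tool from outside, world axes, zero at the start; "ft_torque": the same for the moment, N m; "width": finger opening in m; "gripper_force": force on a finger pad.
Only numpy, scipy, OpenCV 4.12 (cv2) and the standard library are available. Lean on these libraries where they do the work, as an engineer would, in place of code of your own. Each camera call takes 0.05 s, during which the arm holds its last target. There are 200 camera calls.

## Working session

There is one attempt and no reset: what is moved stays moved. The work goes in short steps, Python scripts to look and compute and a shell command to move; the robot and the scene stay as the last step left them, time stands still between calls to the robot, and variables do not carry over. Pictures are saved under pics/ and viewed, at most 10 in all, crops included, and the job is handed in when it is done.

```bash
mkdir -p pics; ls
cat > h.py <<'E'
import numpy as np,cv2
from bench import observe,capture
from scipy.spatial.transform import Rotation as R
def grab(n):
    s=observe();c=capture(n)
    if n=="wrist":
        T=np.eye(4);T[:3,:3]=R.from_euler('xyz',s['tool_rot'],degrees=True).as_matrix();T[:3,3]=s['position']
        M=T@np.array(c['mount']);c['eye']=M[:3,3];c['rotation']=M[:3,:3]
    c['eye']=np.array(c['eye']);c['rotation']=np.array(c['rotation'])
    c['f']=210/np.tan(np.radians(c['fov_y'])/2)
    return c
def cloud(c):
    v,u=np.mgrid[:420,:560];d=c['depth']
    p=np.stack([(u-c['cx'])/c['f']*d,(v-c['cy'])/c['f']*d,d],-1)
    return p@c['rotation'].T+c['eye']
def ray(c,u,v,z):
    r=c['rotation']@np.array([(u-c['cx'])/c['f'],(v-c['cy'])/c['f'],1])
    return c['eye']+r*(z-c['eye'][2])/r[2]
def save(c,n): cv2.imwrite(f'pics/{n}.png',c['frame'][:,:,::-1])
E
python3 - <<'E'
from h import *
import pickle
s=observe();print(s)
for n in('scene','top'):
    c=grab(n);save(c,n);pickle.dump(c,open(n+'.pkl','wb'));print(n,c['eye'],c['rotation'].round(3),c['f'],c['cx'],c['cy'],(c['depth']>0).mean())
E
```

```text
pics
{'time_s': 0.0, 'joint_pos': array([ 5.77383008e+01,  2.16644120e+01,  4.56428155e+00,  7.30187398e+01,
       -1.33738743e-03,  8.36807312e+01]), 'qvel': array([ 0.02832061, -0.04091421, -0.01351101, -0.15816221, -0.00080329,
       -0.11657639]), 'joint_efforts': array([-6.37429439e-04, -4.63597190e+01,  2.69880599e+01,  2.05833488e-02,
       -2.28405156e-04,  3.50421132e-07]), 'position': array([0.25119235, 0.51650871, 0.23034494]), 'tool_rot': array([-1.79881705e+02, -1.17546097e-02,  1.54057559e+02]), 'force': array([ 0.12002958, -0.00710487, -0.1599285 ]), 'ft_torque': array([ 0.03437645, -0.01003223, -0.01050575]), 'gripper_force': 0.0, 'width': 0.08510322351033123}
scene [ 1.42292537 -0.57308471  1.00582101] [-1.31426e+02  4.50000e-02  5.16830e+01] 503.16886817246944 279.23251321181044 214.98018184195402 0.996016156462585
top [0.35175903 0.11473162 1.25134068] [-1.69307e+02 -6.10000e-02 -8.94750e+01] 435.79290136433355 275.63095167008953 199.6935921119831 0.9959523809523809
```

View pics/top.png

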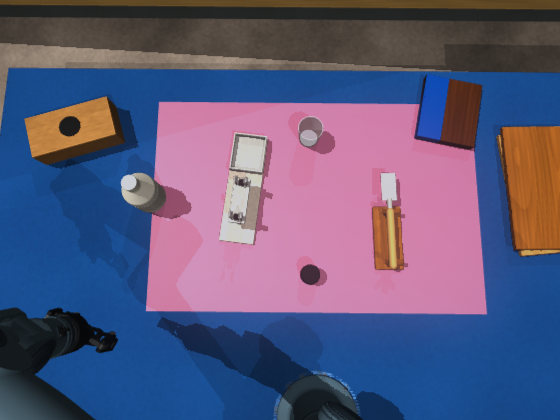

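View pics/scene.png

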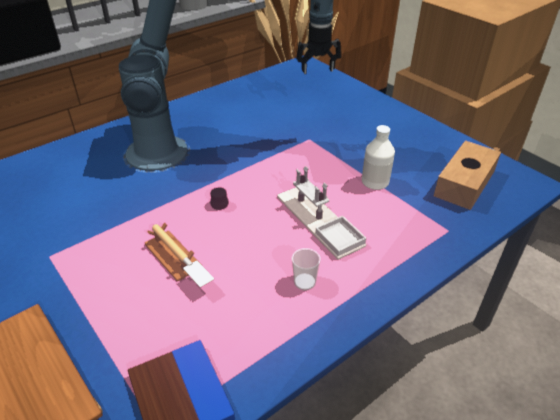

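The top view shows the paddle handle at about (391,237) with its blade at (389,187). The rack's clips are at about (241,182) and (238,213), and its tray is at (248,153). In the scene view the paddle is at (172,245) and the clips at (305,180) and (320,205). The bystanders stand clear of both. `rotation` turns out to be rpy angles.

```bash
sed -i "s/c\['rotation'\]=np.array(c\['rotation'\])/c['rotation']=np.array(c['rotation']);c['rotation']=c['rotation'] if c['rotation'].ndim==2 else R.from_euler('xyz',c['rotation'],degrees=True).as_matrix()/" h.py
python3 - <<'E'
from h import *
import pickle
for n in('scene','top'):
    c=pickle.load(open(n+'.pkl','rb'))
    c['rotation']=R.from_euler('xyz',c['rotation'],degrees=True).as_matrix()
    P=cloud(c); hsv=cv2.cvtColor(c['frame'],cv2.COLOR_RGB2HSV)
    x,y,z=P[...,0],P[...,1],P[...,2]
    print(n,'mat z',np.median(z[(hsv[...,0]>150)&(hsv[...,1]>60)]))
    # blade + rack + handle by height
    m=(x>.25)&(x<.75)&(y>-.35)&(y<.45)&(z>.008)&(z<.3)
    k,l,st,ce=cv2.connectedComponentsWithStats(m.astype(np.uint8))
    for i in range(1,k):
        if st[i,4]>60:
            q=P[l==i];print(i,st[i],q.mean(0).round(4),np.percentile(q,[2,98],axis=0).round(3).tolist(),c['frame'][l==i].mean(0).round())
    # handle: high near stand
    b=m&(y<-.1)&(hsv[...,1]>60)&(z>.048)&(x<.62)
    q=P[b];
    if len(q)>20:
        mu=q.mean(0);w=np.linalg.svd(q-mu,full_matrices=False)[2][0];t=(q-mu)@w
        print('handle',len(q),mu.round(4),w.round(3),t.min(),t.max(),np.percentile(q[:,2],[5,50,95]).round(4))
    g=m&(y>.05)&(y<.3)&(x>.38)
    q=P[g&(z>.03)]
    print('rack z hist',np.histogram(z[g],bins=np.arange(.01,.17,.005)))
E
```

```text
scene mat z 0.0026742226856120155
1 [362 146  20  42 562] [0.598  0.4414 0.0794] [[0.563, 0.434, 0.012], [0.624, 0.449, 0.142]] [148. 143. 139.]
21 [ 276  165   83   88 2733] [0.6176 0.2043 0.037 ] [[0.473, 0.15, 0.01], [0.745, 0.251, 0.127]] [192. 181. 180.]
59 [210 187  19  22 328] [0.3844 0.0135 0.0376] [[0.354, -0.008, 0.009], [0.403, 0.041, 0.055]] [78. 51. 66.]
136 [ 145  222   69   65 1844] [ 0.5148 -0.2098  0.0359] [[0.399, -0.243, 0.01], [0.655, -0.168, 0.064]] [193. 153. 132.]
173 [293 248  13  18 132] [0.747  0.0235 0.0717] [[0.743, 0.007, 0.037], [0.75, 0.039, 0.092]] [204. 174. 184.]
handle 492 [ 0.4833 -0.2056  0.0583] [ 1.     0.022 -0.002] -0.08913471960355097 0.09716407749102397 [0.0497 0.0591 0.0645]
rack z hist (array([739, 751, 152,  96, 128,  91,  27,   8,   4,   6,   2,   2,  12,
        54, 223,  94,  32,  29,  52,  30,  20,  24,  19,  34,  30,   4,
         0,   0,   0,   0,   0]), array([0.01 , 0.015, 0.02 , 0.025, 0.03 , 0.035, 0.04 , 0.045, 0.05 ,
       0.055, 0.06 , 0.065, 0.07 , 0.075, 0.08 , 0.085, 0.09 , 0.095,
       0.1  , 0.105, 0.11 , 0.115, 0.12 ,
[... 567 characters left out ...]
264  20  20 315] [0.3745 0.0211 0.0454] [[0.35, -0.003, 0.017], [0.399, 0.043, 0.055]] [69. 45. 59.]
handle 584 [ 0.4741 -0.2029  0.0574] [-1.    -0.019 -0.002] -0.13198134701434766 0.08211534657206351 [0.0508 0.0581 0.063 ]
rack z hist (array([1385,  538,   53,   28,   92,   37,    0,    0,    0,    0,    0,
          0,    7,  186,  386,   37,    5,   14,   40,    8,    1,    3,
         24,   46,   33,    1,    0,    0,    0,    0,    0]), array([0.01 , 0.015, 0.02 , 0.025, 0.03 , 0.035, 0.04 , 0.045, 0.05 ,
       0.055, 0.06 , 0.065, 0.07 , 0.075, 0.08 , 0.085, 0.09 , 0.095,
       0.1  , 0.105, 0.11 , 0.115, 0.12 , 0.125, 0.13 , 0.135, 0.14 ,
       0.145, 0.15 , 0.155, 0.16 , 0.165]))
```

```bash
python3 - <<'E'
from h import *
import pickle
for n in('scene','top'):
    c=pickle.load(open(n+'.pkl','rb'))
    c['rotation']=R.from_euler('xyz',c['rotation'],degrees=True).as_matrix()
    P=cloud(c); hsv=cv2.cvtColor(c['frame'],cv2.COLOR_RGB2HSV)
    x,y,z=P[...,0],P[...,1],P[...,2]
    def rect(name,m):
        q=P[m];(a,b),(w,h),t=cv2.minAreaRect((q[:,:2]*1000).astype(np.float32));print(n,name,m.sum(),np.round([a,b,w,h,t],1),'z',np.percentile(q[:,2],[10,50,90]).round(4))
    g=(y>.1)&(y<.3)&(x>.38)&(x<.8)
    rect('rack all',g&(z>.007)&(z<.04))
    rect('rail',g&(z>.074)&(z<.092)&(x<.66))
    rect('tips',g&(z>.118)&(z<.14)&(x<.66))
    for s in(0,1):
        mm=g&(z>.105)&(z<.14)&(x<.66)&((x>.555) if s else (x<.555)); rect('clip%d'%s,mm)
    g=(y<-.1)&(y>-.3)&(x>.35)&(x<.75)
    rect('handle',g&(z>.05)&(hsv[...,1]>60)&(x<.62))
    rect('blade',g&(z>.03)&(hsv[...,1]<60)&(hsv[...,2]>120))
E
python3 - <<'E'
import cv2
a=cv2.imread('pics/top.png')[120:255,210:270];b=cv2.imread('pics/scene.png')[155:265,265:375]
cv2.imwrite('pics/crop.png',cv2.hconcat([cv2.resize(a,(240,540),interpolation=cv2.INTER_CUBIC),cv2.resize(b,(540,540),interpolation=cv2.INTER_CUBIC)]))
E
```

```text
scene rack all 2533 [589.3 198.4 420.3 193.3   1.4] z [0.0107 0.0162 0.0322]
scene rail 393 [572.9 215.2  49.7 128.1  84.3] z [0.0785 0.0833 0.0873]
scene tips 95 [572.3 214.4  40.7 117.5  80.6] z [0.1203 0.128  0.1338]
scene clip0 77 [524.7 221.9  41.6  19.5  87. ] z [0.1076 0.1223 0.1329]
scene clip1 84 [621.6 209.8  34.7  20.2  85.2] z [0.1066 0.1204 0.1321]
scene handle 463 [ 4.872e+02 -2.041e+02  1.857e+02  5.770e+01  2.000e-01] z [0.0531 0.0594 0.0634]
scene blade 440 [ 530.4 -201.4   42.9  263.    89.7] z [0.0515 0.0539 0.0567]
top rack all 2935 [591.5 197.8 180.5 412.6  88.4] z [0.0094 0.0134 0.0216]
top rail 613 [572.  215.6  46.9 126.8  83.9] z [0.0782 0.0811 0.0842]
top tips 106 [571.8 215.8  37.  111.8  82.8] z [0.1221 0.1289 0.1322]
top clip0 57 [524.7 221.8  37.   16.7  82.4] z [0.1218 0.1287 0.1315]
top clip1 59 [619.6 210.3  35.8  16.   81.6] z [0.1065 0.1275 0.1323]
top handle 566 [ 499.1 -204.2  214.1   56.6    1. ] z [0.0526 0.0582 0.0618]
top blade 441 [ 609.3 -201.8  100.4   42.3    1.2] z [0.049  0.052  0.0556]
```

View pics/crop.png

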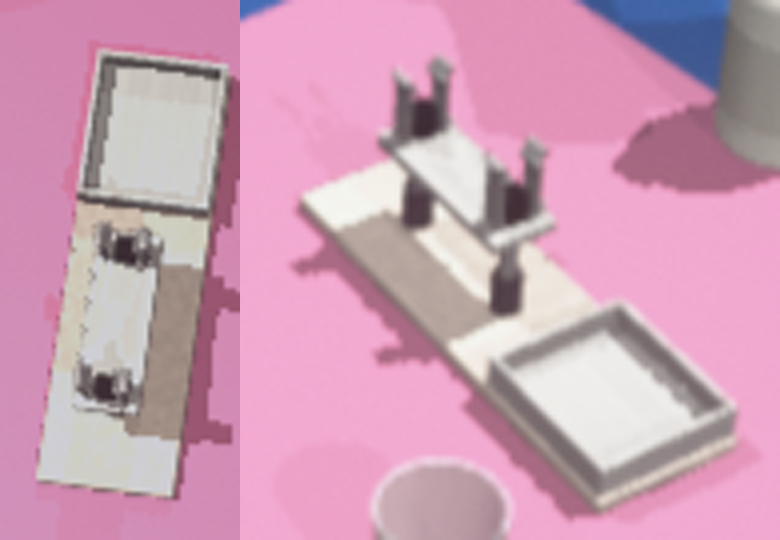

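The crop shows the clip prongs on the rail's two ends, with black seat pads between them. Measured:
- **Rack:** rail centre at (0.572, 0.2155), yaw about -6.5°, top at about 0.081. That gives a seated axis of about 0.113, within the given range.
- **Paddle:** origin at about (0.4745, -0.2045), yaw about 1.2°.

Next I turn the tool and travel to above the paddle.

```bash
python3 -m handwheel '[{"roll":-6.8},{"roll":-6.8},{"roll":-6.8},{"roll":-6.8},{"x":-0.013,"y":-0.0454},{"x":-0.013,"y":-0.0454},{"x":-0.013,"y":-0.0454},{"x":-0.013,"y":-0.0454}]' 0.0854 40
python3 -m handwheel '[{"x":-0.013,"y":-0.0454},{"x":-0.013,"y":-0.0454},{"x":-0.013,"y":-0.0454},{"x":-0.013,"y":-0.0454},{"x":-0.013,"y":-0.0454},{"x":-0.013,"y":-0.0454},{"x":-0.013,"y":-0.0454},{"x":-0.013,"y":-0.0454}]'
python3 -m handwheel '[{"x":-0.013,"y":-0.0454},{"x":-0.013,"y":-0.0454},{"x":-0.013,"y":-0.0454},{"x":-0.013,"y":-0.0454},{},{},{}]'
python3 - <<'E'
from h import *
import pickle
c=grab('wrist');save(c,'w1');pickle.dump(c,open('w1.pkl','wb'));print(c['eye'],c['rotation'].round(3))
P=cloud(c);hsv=cv2.cvtColor(c['frame'],cv2.COLOR_RGB2HSV);x,y,z=P[...,0],P[...,1],P[...,2]
for zz in (.05,.055): 
    m=(z>zz)&(z<.1)&(y<-.1)&(x>.35); print(zz,m.sum(),np.percentile(P[m],[1,50,99],axis=0).round(4).tolist() if m.any() else '')
E
```

```text
[0.18181412 0.55070592 0.37304466] [[ 0.439  0.857  0.269]
 [ 0.899 -0.418 -0.134]
 [-0.003  0.301 -0.954]]
0.05 0 
0.055 0 schema error: expected keys x, y, z, roll
schema error: expected keys x, y, z, roll
schema error: expected keys x, y, z, roll
```

View pics/w1.png

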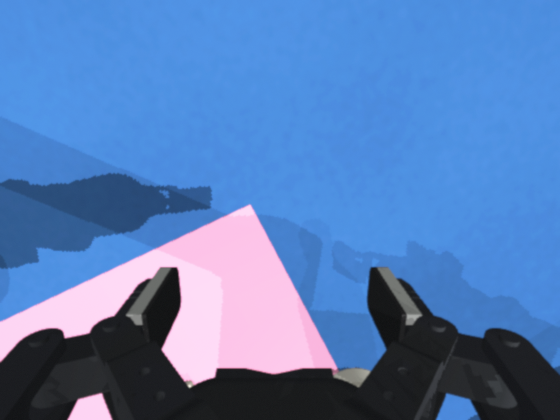

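The first move was refused because every row needs all four keys. The wrist picture is therefore still at the start pose: it shows the mat corner at (250,205), with the gripper across the bottom.

```bash
python3 -m handwheel '[{"x":0,"y":0,"z":0,"roll":-6.8},{"x":0,"y":0,"z":0,"roll":-6.8},{"x":0,"y":0,"z":0,"roll":-6.8},{"x":0,"y":0,"z":0,"roll":-6.8},{"x":-0.013,"y":-0.0454,"z":0,"roll":0},{"x":-0.013,"y":-0.0454,"z":0,"roll":0},{"x":-0.013,"y":-0.0454,"z":0,"roll":0},{"x":-0.013,"y":-0.0454,"z":0,"roll":0}]' 0.0854 40
python3 -m handwheel '[{"x":-0.013,"y":-0.0454,"z":0,"roll":0},{"x":-0.013,"y":-0.0454,"z":0,"roll":0},{"x":-0.013,"y":-0.0454,"z":0,"roll":0},{"x":-0.013,"y":-0.0454,"z":0,"roll":0},{"x":-0.013,"y":-0.0454,"z":0,"roll":0},{"x":-0.013,"y":-0.0454,"z":0,"roll":0},{"x":-0.013,"y":-0.0454,"z":0,"roll":0},{"x":-0.013,"y":-0.0454,"z":0,"roll":0}]'
python3 -m handwheel '[{"x":-0.013,"y":-0.0454,"z":0,"roll":0},{"x":-0.013,"y":-0.0454,"z":0,"roll":0},{"x":-0.013,"y":-0.0454,"z":0,"roll":0},{"x":-0.013,"y":-0.0454,"z":0,"roll":0},{"x":0,"y":0,"z":0,"roll":0},{"x":0,"y":0,"z":0,"roll":0},{"x":0,"y":0,"z":0,"roll":0}]'
python3 - <<'E'
from h import *
import pickle
c=grab('wrist');save(c,'w2');pickle.dump(c,open('w2.pkl','wb'));print(observe()['tool_rot'])
P=cloud(c);hsv=cv2.cvtColor(c['frame'],cv2.COLOR_RGB2HSV);x,y,z=P[...,0],P[...,1],P[...,2]
for zz in (.05,.055,.058): 
    m=(z>zz)&(z<.075)&(y<-.15)&(y>-.26)&(x>.35); q=P[m];print(zz,m.sum(),np.percentile(q,[1,50,99],axis=0).round(4).tolist() if m.any() else '',cv2.minAreaRect((q[:,:2]*1000).astype(np.float32)))
E
```

```text
time_s: 0.95
position: [0.3075, 0.3349, 0.231]
tool_rot: [-180.0, -0.0, -178.7]
force: [0.8, -0.5, 0.4]
width: 0.0855
gripper_force: 0.0
time_s: 1.75
position: [0.4195, -0.0261, 0.2313]
tool_rot: [180.0, 0.0, -178.8]
force: [1.3, 0.5, 0.2]
width: 0.0854
gripper_force: 0.0
time_s: 2.45
position: [0.4748, -0.2035, 0.231]
tool_rot: [179.9, -0.1, -178.7]
force: [-0.3, -0.0, 0.5]
width: 0.0855
gripper_force: 0.0
[ 1.79952660e+02 -3.77782701e-02 -1.78665411e+02]
0.05 6366 [[0.3943, -0.2317, 0.0505], [0.5218, -0.2051, 0.0559], [0.6565, -0.1798, 0.0615]] ((525.0096435546875, -204.58248901367188), (268.9684143066406, 57.438453674316406), 0.8569816946983337)
0.055 3496 [[0.3949, -0.2327, 0.0551], [0.4673, -0.2055, 0.059], [0.5794, -0.1789, 0.0618]] ((488.0500183105469, -205.19996643066406), (193.0972900390625, 57.21388626098633), 0.8950045108795166)
0.058 2263 [[0.396, -0.2308, 0.058], [0.4648, -0.2057, 0.0598], [0.553, -0.181, 0.0619]] ((487.63201904296875, -205.75205993652344), (188.65528869628906, 52.91925811767578), 0.43790552020072937)
```

View pics/w2.png

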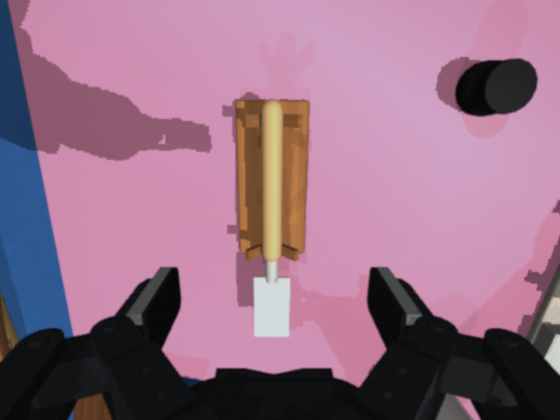

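The wrist view shows the handle from (272,100) to (272,260) and the blade ending at row 336, with the stand clear around it. I'll fit the handle axis by ray casting and compare it with depth.

Run:
```python
from h import *
import pickle
c=pickle.load(open('w2.pkl','rb'));f=c['frame'].astype(int);P=cloud(c)
hsv=cv2.cvtColor(c['frame'],cv2.COLOR_RGB2HSV)
m=(hsv[...,0]>17)&(hsv[...,0]<30)&(f[...,0]>170)&(hsv[...,1]>50); m[:,:250]=0;m[:,300:]=0;m[270:]=0
k,l,st,_=cv2.connectedComponentsWithStats(m.astype(np.uint8));i=1+st[1:,4].argmax();m=l==i;print(st[i])
rows=range(st[i,1]+12,st[i,1]+st[i,3]-8)
A=np.array([ray(c,(np.where(m[r])[0].min()+np.where(m[r])[0].max())/2,r,.05) for r in rows])
w=np.array([np.ptp(np.where(m[r])[0])+1 for r in rows]);print('width px',w[::20])
p=np.polyfit(A[:,0],A[:,1],1);print('yaw',np.degrees(np.arctan(p[0])),'y at .4745',np.polyval(p,.4745))
v0,v1=st[i,1],st[i,1]+st[i,3]
print('ends x',ray(c,272,v0,.05),ray(c,272,v1,.05))
b=(hsv[...,1]<40)&(f[...,0]>180);b[:270]=0;b[350:]=0;b[:,:245]=0;b[:,300:]=0
ys,xs=np.where(b);print('blade',xs.min(),xs.max(),ys.max(),ray(c,(xs.min()+xs.max())/2,ys.max()+1,.0525),P[300,272])
d=P[m];print('top z',np.percentile(d[:,2],[50,90]))
```

```text
[ 267  103   14  159 1871]
width px [14 13 12 12 13 13 11]
yaw 0.9876010228094405 y at .4745 -0.20375812554171285
ends x [ 0.39411581 -0.20665444  0.05      ] [ 0.56172338 -0.20333515  0.05      ]
blade 254 289 336 [ 0.65934359 -0.20198675  0.0525    ] [ 0.60831687 -0.20239926  0.05288843]
top z [0.05998775 0.06117269]
```

```bash
python3 -m handwheel '[{"x":0,"y":-0.001,"z":0.04,"roll":0},{"x":0,"y":0,"z":0.04,"roll":0},{"x":0,"y":0,"z":0.04,"roll":0},{"x":0,"y":0,"z":0.03,"roll":0},{"x":0,"y":0,"z":0.02,"roll":0},{"x":0,"y":0,"z":0.02,"roll":0},{"x":0,"y":0,"z":0.01,"roll":0},{"x":0,"y":0,"z":0,"roll":0}]' 
python3 -m handwheel '[{"x":0,"y":0,"z":0,"roll":0},{"x":0,"y":0,"z":0,"roll":0},{"x":0,"y":0,"z":0,"roll":0},{"x":0,"y":0,"z":0,"roll":0},{"x":0,"y":0,"z":0,"roll":0},{"x":0,"y":0,"z":0,"roll":0},{"x":0,"y":0,"z":0,"roll":0},{"x":0,"y":0,"z":0,"roll":0}]' 0.0 60
```

```text
time_s: 3.3
position: [0.4743, -0.2039, 0.0304]
tool_rot: [179.9, -0.1, -178.7]
force: [0.1, 1.3, -0.8]
width: 0.0857
gripper_force: 0.0
time_s: 4.1
position: [0.4759, -0.2054, 0.0321]
tool_rot: [180.0, 0.1, -178.7]
force: [-0.4, 1.4, 5.7]
width: 0.0201
gripper_force: 58.4
```

```bash
python3 -m handwheel '[{"x":0,"y":0,"z":-0.01,"roll":0},{"x":0,"y":0,"z":-0.03,"roll":0},{"x":0,"y":0,"z":-0.04,"roll":0},{"x":0,"y":0,"z":-0.04,"roll":0},{"x":0,"y":0,"z":-0.04,"roll":0},{"x":0,"y":0,"z":-0.03,"roll":0},{"x":0,"y":0,"z":-0.01,"roll":0},{"x":0,"y":0,"z":0,"roll":0}]' 
python3 -m handwheel '[{"x":0,"y":0,"z":0,"roll":0},{"x":0,"y":0,"z":0,"roll":0},{"x":0,"y":0,"z":0,"roll":0}]'
python3 - <<'E'
from h import *
import pickle
s=observe();print(s['position'],s['tool_rot'],s['force'],s['ft_torque'])
for n in('scene','top','wrist'):
    c=grab(n);pickle.dump(c,open('g_'+n+'.pkl','wb'));P=cloud(c);hsv=cv2.cvtColor(c['frame'],cv2.COLOR_RGB2HSV);x,y,z=P[...,0],P[...,1],P[...,2]
    save(c,'g_'+n)
    g=(y<-.1)&(y>-.3)&(z>.18)&(z<.27)
    for nm,m in(('blade',g&(x>.56)&(x<.72)&(hsv[...,1]<60)),('handle',g&(x>.37)&(x<.56)&(hsv[...,1]>70)&(hsv[...,0]<32)&(hsv[...,2]>90))):
        q=P[m]
        if len(q)>20: print(n,nm,len(q),np.percentile(q,[2,50,98],axis=0).round(4).tolist(),np.round(np.hstack(cv2.minAreaRect((q[:,:2]*1000).astype(np.float32))),1),'slope z/x',np.polyfit(q[:,0],q[:,2],1)[0])
cv2.imwrite('pics/g.png',np.hstack([cv2.resize(cv2.imread('pics/g_wrist.png'),(400,300)),cv2.resize(cv2.imread('pics/g_scene.png')[60:300,80:400],(400,300))]))
E
```

```text
time_s: 4.9
position: [0.4762, -0.2061, 0.2325]
tool_rot: [-179.9, 0.1, -178.8]
force: [0.6, -0.6, -3.0]
width: 0.0205
gripper_force: 58.9
time_s: 5.2
position: [0.4744, -0.205, 0.2294]
tool_rot: [179.9, -0.2, -178.7]
force: [-0.1, -0.2, -2.3]
width: 0.0202
gripper_force: 58.9
[ 0.47442494 -0.20500052  0.22939774] [ 1.79884933e+02 -1.77592269e-01 -1.78746050e+02] [-0.07450786 -0.21215246 -2.28562525] [ 0.00070428  0.01101198 -0.02709143]
scene blade 491 [[0.5643, -0.2214, 0.2464], [0.6182, -0.2029, 0.2497], [0.6587, -0.1816, 0.2544]] [ 610.9 -201.4  101.7   42.8    0.9] slope z/x -0.02508132805572498
scene handle 252 [[0.3989, -0.2154, 0.2471], [0.5089, -0.2083, 0.257], [0.5552, -0.1975, 0.2614]] [ 477.3 -206.   162.3   19.6    0.8] slope z/x -0.012450045813788915
top blade 621 [[0.5654, -0.2208, 0.2447], [0.6155, -0.2008, 0.2485], [0.6577, -0.1807, 0.2538]] [ 609.5 -201.    98.4   42.6    0.7] slope z/x -0.02986319663616477
top handle 501 [[0.3927, -0.2134, 0.248], [0.4489, -0.2009, 0.2559], [0.5514, -0.1924, 0.2609]] [ 472.7 -203.7  164.8   22.5    1. ] slope z/x -0.005728083262128
wrist handle 14662 [[0.3928, -0.2159, 0.2512], [0.4379, -0.2057, 0.2573], [0.5072, -0.1956, 0.2596]] [ 451.9 -204.9  125.4   23.2    1.5] slope z/x -0.00038486405945150286
```

View pics/g.png

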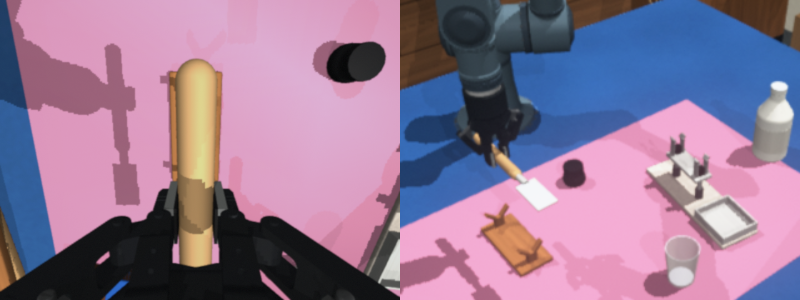

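The paddle is held level at its middle, with its axis 19 mm above the TCP and its tip at x = 0.6595. I'll carry it beside the rack, turn it to the rack's yaw, and look there with the wrist camera.

```bash
python3 -m handwheel '[{"x":-0.0107,"y":0.0418,"z":0,"roll":0},{"x":-0.0107,"y":0.0418,"z":0,"roll":0},{"x":-0.0107,"y":0.0418,"z":0,"roll":0},{"x":-0.0107,"y":0.0418,"z":0,"roll":0},{"x":-0.0107,"y":0.0418,"z":0,"roll":0},{"x":-0.0107,"y":0.0418,"z":0,"roll":0},{"x":-0.0107,"y":0.0418,"z":0,"roll":0},{"x":-0.0107,"y":0.0418,"z":0,"roll":0}]'
python3 -m handwheel '[{"x":-0.0214,"y":0.0318,"z":0,"roll":3.7},{"x":0,"y":0,"z":0,"roll":4},{"x":0,"y":0,"z":0,"roll":0},{"x":0,"y":0,"z":0,"roll":0},{"x":0,"y":0,"z":0,"roll":0},{"x":0,"y":0,"z":0,"roll":0}]'
python3 - <<'E'
from h import *
import pickle
s=observe();print(s['position'],s['tool_rot'],s['force'])
c=grab('wrist');pickle.dump(c,open('w3.pkl','wb'));P=cloud(c);x,y,z=P[...,0],P[...,1],P[...,2]
save(c,'w3');g=(x>.45)&(x<.68)&(y>.16)&(y<.28)
for nm,m in(('rail',g&(z>.074)&(z<.09)),('tips',g&(z>.12)&(z<.14)),('clip0',g&(z>.105)&(z<.14)&(x<.57)),('clip1',g&(z>.105)&(z<.14)&(x>.57))):
    q=P[m]
    if len(q)>20: print(nm,len(q),np.percentile(q,[2,50,98],axis=0).round(4).tolist(),np.round(np.hstack(cv2.minAreaRect((q[:,:2]*1000).astype(np.float32))),1))
E
```

```text
time_s: 6.15
position: [0.5538, 0.1324, 0.2311]
tool_rot: [-180.0, -0.0, -178.7]
force: [-0.4, -0.3, -3.3]
width: 0.0198
gripper_force: 59.2
time_s: 6.75
position: [0.5742, 0.1621, 0.2315]
tool_rot: [180.0, 0.0, 173.5]
force: [0.1, -0.1, -2.2]
width: 0.02
gripper_force: 59.4
[0.57420695 0.16210148 0.23149987] [1.79996004e+02 1.62746108e-03 1.73520304e+02] [ 0.09480609 -0.09892438 -2.18920528]
rail 5245 [[0.5106, 0.1889, 0.0795], [0.568, 0.2133, 0.0814], [0.6227, 0.2383, 0.0855]] [571.2 214.5  47.3 124.4  83.6]
tips 1205 [[0.5151, 0.1919, 0.1221], [0.53, 0.2189, 0.1294], [0.6266, 0.2375, 0.1324]] [571.  214.8  37.1 112.7  83.2]
clip0 681 [[0.5145, 0.2023, 0.1217], [0.5235, 0.2287, 0.1296], [0.5326, 0.238, 0.1325]] [523.6 220.5  37.1  17.3  83.2]
clip1 611 [[0.6095, 0.1911, 0.1067], [0.6164, 0.2172, 0.1283], [0.6273, 0.2265, 0.1322]] [618.5 209.1  36.8  17.   83.2]
```

View pics/w3.png

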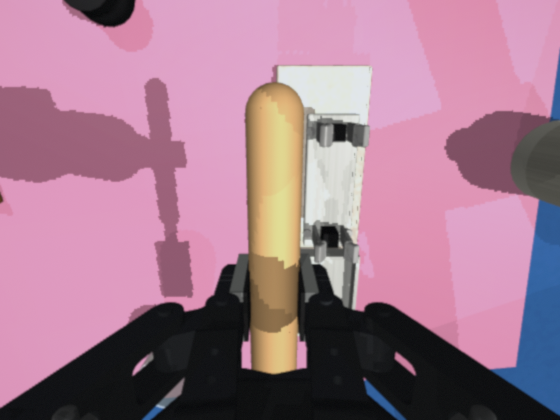

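The wrist view shows both clips clear to the right of the handle, at about (342,133) and (332,240). Their centre is (0.571, 0.215) at yaw -6.8°, the rail top is 0.0814, and all three views agree. The seated TCP z should be about 0.094. I'll move over the clips and lower to just above the lips.

```bash
python3 -m handwheel '[{"x":0.0042,"y":0.0262,"z":0,"roll":0},{"x":0.0043,"y":0.0262,"z":0,"roll":0.4},{"x":0,"y":0,"z":0.04,"roll":0},{"x":0,"y":0,"z":0.03,"roll":0},{"x":0,"y":0,"z":0.02,"roll":0},{"x":0,"y":0,"z":0.006,"roll":0},{"x":0,"y":0,"z":0,"roll":0},{"x":0,"y":0,"z":0,"roll":0}]'
python3 - <<'E'
from h import *
import pickle
s=observe();print(s['position'],s['tool_rot'],s['force'])
hc=[]
for n in('top','scene','wrist'):
    c=grab(n);pickle.dump(c,open('p_'+n+'.pkl','wb'));P=cloud(c);x,y,z=P[...,0],P[...,1],P[...,2];hsv=cv2.cvtColor(c['frame'],cv2.COLOR_RGB2HSV);save(c,'p_'+n)
    m=(y>.1)&(y<.3)&(z>.145)&(z<.175)&(x>.45)&(x<.66)&(hsv[...,1]>70)&(hsv[...,0]<32)&(hsv[...,2]>90);q=P[m]
    if len(q)>20: print(n,'handle',len(q),np.percentile(q,[2,50,98],axis=0).round(4).tolist(),np.round(np.hstack(cv2.minAreaRect((q[:,:2]*1000).astype(np.float32))),1))
    m=(y>.1)&(y<.3)&(z>.14)&(z<.17)&(x>.66)&(x<.8)&(hsv[...,1]<60);q=P[m]
    if len(q)>20: print(n,'blade',len(q),np.percentile(q,[2,50,98],axis=0).round(4).tolist(),np.round(np.hstack(cv2.minAreaRect((q[:,:2]*1000).astype(np.float32))),1))
cv2.imwrite('pics/p.png',np.hstack([cv2.resize(cv2.imread('pics/p_wrist.png'),(400,300)),cv2.resize(cv2.imread('pics/p_scene.png')[130:265,240:420],(400,300))]))
E
```

```text
time_s: 7.6
position: [0.5728, 0.2159, 0.1368]
tool_rot: [179.9, 0.1, 173.1]
force: [-0.6, 1.0, -2.5]
width: 0.0198
gripper_force: 59.6
[0.57279357 0.21589743 0.13676864] [1.79948515e+02 1.19601586e-01 1.73137979e+02] [-0.62955007  0.95093033 -2.4620979 ]
top blade 136 [[0.6763, 0.1767, 0.1516], [0.7296, 0.1842, 0.1556], [0.754, 0.1954, 0.1593]] [714.3 183.9  80.3  21.3   1.8]
scene handle 168 [[0.5242, 0.1973, 0.1536], [0.6132, 0.2062, 0.1644], [0.651, 0.2243, 0.17]] [586.2 213.7  20.7 136.3  79.8]
scene blade 355 [[0.6662, 0.1757, 0.1539], [0.7154, 0.1992, 0.1582], [0.7556, 0.2204, 0.1634]] [710.  199.4  46.   96.3  83.3]
wrist handle 14351 [[0.4917, 0.2059, 0.1588], [0.537, 0.2202, 0.1643], [0.6052, 0.2332, 0.1664]] [550.6 218.8  21.5 125.1  82.9]
```

View pics/p.png

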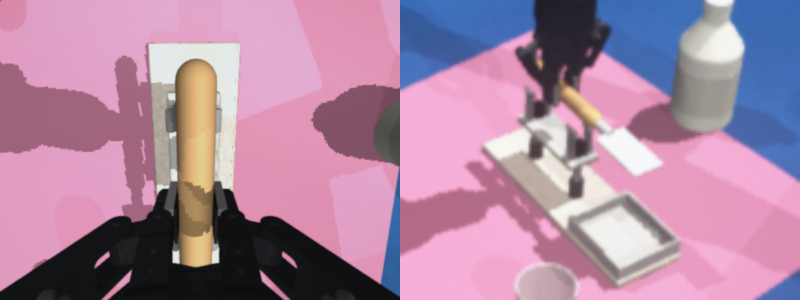

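The handle lies over both clips with the blade over the tray, about 1 mm to the +y side. I'll trim that and lower to the noses.

```bash
H="python3 -m handwheel"; python3 -m handwheel '[{"x":0.0005,"y":-0.0008,"z":0.008,"roll":0},{"x":0,"y":0,"z":0.006,"roll":0},{"x":0,"y":0,"z":0.004,"roll":0},{"x":0,"y":0,"z":0,"roll":0},{"x":0,"y":0,"z":0,"roll":0}]'
python3 -m handwheel '[{"x":0,"y":0,"z":0.002,"roll":0},{"x":0,"y":0,"z":0.002,"roll":0},{"x":0,"y":0,"z":0,"roll":0}]'
python3 -m handwheel '[{"x":0,"y":0,"z":0.0015,"roll":0},{"x":0,"y":0,"z":0.0015,"roll":0},{"x":0,"y":0,"z":0,"roll":0}]'
```

```text
time_s: 8.25
position: [0.571, 0.2151, 0.117]
tool_rot: [-180.0, -0.0, 173.2]
force: [-0.3, -0.4, -3.2]
width: 0.0207
gripper_force: 59.6
time_s: 8.55
position: [0.5717, 0.2151, 0.1138]
tool_rot: [-180.0, 0.1, 173.2]
force: [-0.1, -1.3, -0.3]
width: 0.02
gripper_force: 59.8
time_s: 8.85
position: [0.5724, 0.2156, 0.1126]
tool_rot: [179.9, 0.2, 173.2]
force: [-3.4, -0.5, 9.1]
width: 0.0201
gripper_force: 60.7
```

```bash
python3 -m handwheel '[{"x":0,"y":0,"z":0.001,"roll":0},{"x":0,"y":0,"z":0,"roll":0}]'
python3 -m handwheel '[{"x":0,"y":0,"z":0.001,"roll":0},{"x":0,"y":0,"z":0,"roll":0}]'
```

```text
time_s: 9.05
position: [0.5727, 0.2158, 0.1122]
tool_rot: [179.9, 0.2, 173.2]
force: [-3.1, -1.2, 11.6]
width: 0.0201
gripper_force: 61.0
time_s: 9.25
position: [0.5731, 0.2158, 0.1115]
tool_rot: [179.9, 0.3, 173.2]
force: [-2.8, -0.8, 11.9]
width: 0.0196
gripper_force: 61.1
```

```bash
python3 -m handwheel '[{"x":0,"y":0,"z":0.001,"roll":0},{"x":0,"y":0,"z":0,"roll":0}]'
python3 -m handwheel '[{"x":0,"y":0,"z":0.0005,"roll":0},{"x":0,"y":0,"z":0,"roll":0}]'
```

```text
time_s: 9.45
position: [0.5734, 0.2158, 0.1103]
tool_rot: [179.9, 0.3, 173.2]
force: [-1.2, -0.6, 9.8]
width: 0.0203
gripper_force: 60.8
time_s: 9.65
position: [0.5734, 0.2156, 0.1096]
tool_rot: [179.9, 0.3, 173.1]
force: [-0.6, -0.7, 8.5]
width: 0.02
gripper_force: 60.7
```

Past the peak: the force is falling as the handle goes in.

```bash
python3 -m handwheel '[{"x":0,"y":0,"z":0.001,"roll":0},{"x":0,"y":0,"z":0.001,"roll":0},{"x":0,"y":0,"z":0,"roll":0}]'
python3 -m handwheel '[{"x":0,"y":0,"z":0.001,"roll":0},{"x":0,"y":0,"z":0.001,"roll":0},{"x":0,"y":0,"z":0,"roll":0}]'
python3 -m handwheel '[{"x":0,"y":0,"z":0.001,"roll":0},{"x":0,"y":0,"z":0.001,"roll":0},{"x":0,"y":0,"z":0,"roll":0}]'
```

```text
time_s: 9.95
position: [0.5734, 0.2155, 0.1069]
tool_rot: [179.9, 0.3, 173.1]
force: [-0.2, 0.1, 5.8]
width: 0.0201
gripper_force: 60.4
time_s: 10.25
position: [0.5727, 0.2153, 0.1038]
tool_rot: [179.9, 0.2, 173.1]
force: [2.9, -1.3, 2.1]
width: 0.0199
gripper_force: 60.0
time_s: 10.55
position: [0.5709, 0.2151, 0.1]
tool_rot: [-180.0, -0.1, 173.2]
force: [2.4, -0.3, -1.2]
width: 0.0204
gripper_force: 59.6
```

```bash
python3 -m handwheel '[{"x":0,"y":0,"z":0.001,"roll":0},{"x":0,"y":0,"z":0.001,"roll":0},{"x":0,"y":0,"z":0,"roll":0}]'
python3 -m handwheel '[{"x":0,"y":0,"z":0.001,"roll":0},{"x":0,"y":0,"z":0.001,"roll":0},{"x":0,"y":0,"z":0,"roll":0}]'
python3 -m handwheel '[{"x":0,"y":0,"z":0.001,"roll":0},{"x":0,"y":0,"z":0,"roll":0}]'
```

```text
time_s: 10.85
position: [0.5702, 0.2151, 0.0978]
tool_rot: [-180.0, -0.1, 173.2]
force: [0.8, -1.1, -4.5]
width: 0.0201
gripper_force: 59.3
time_s: 11.15
position: [0.5705, 0.2151, 0.0962]
tool_rot: [-180.0, -0.1, 173.2]
force: [-1.2, -0.7, -4.2]
width: 0.0201
gripper_force: 59.3
time_s: 11.35
position: [0.5706, 0.2152, 0.0959]
tool_rot: [-180.0, -0.1, 173.2]
force: [-2.8, -0.3, -0.7]
width: 0.0205
gripper_force: 59.9
```

```bash
python3 -m handwheel '[{"x":0,"y":0,"z":0.001,"roll":0},{"x":0,"y":0,"z":0,"roll":0}]'
python3 -m handwheel '[{"x":0,"y":0,"z":0.001,"roll":0},{"x":0,"y":0,"z":0,"roll":0}]'
python3 -m handwheel '[{"x":0,"y":0,"z":0.0005,"roll":0},{"x":0,"y":0,"z":0,"roll":0},{"x":0,"y":0,"z":0,"roll":0}]'; python3 -c "
from bench import observe;print(observe()['ft_torque'])"
```

```text
time_s: 11.55
position: [0.5706, 0.2151, 0.0958]
tool_rot: [180.0, -0.0, 173.2]
force: [-6.2, -0.6, 6.2]
width: 0.0202
gripper_force: 60.6
time_s: 11.75
position: [0.5707, 0.2152, 0.0958]
tool_rot: [180.0, 0.0, 173.2]
force: [-7.3, -1.9, 11.5]
width: 0.0198
gripper_force: 61.1
time_s: 12.05
position: [0.5707, 0.2152, 0.0957]
tool_rot: [180.0, 0.0, 173.2]
force: [-9.2, -1.2, 14.9]
width: 0.02
gripper_force: 61.3
[-3.65102240e-01  1.62593868e+00 -1.35357258e-03]
```

The handle stops rigidly at z = 0.0957 at about 17 N, after the noses pulled it in. That is the seat. I'll relieve the pressure and let go.

```bash
python3 -m handwheel '[{"x":0,"y":0,"z":-0.002,"roll":0},{"x":0,"y":0,"z":-0.0015,"roll":0},{"x":0,"y":0,"z":0,"roll":0}]'
python3 -m handwheel '[{"x":0,"y":0,"z":0,"roll":0},{"x":0,"y":0,"z":0,"roll":0},{"x":0,"y":0,"z":0,"roll":0},{"x":0,"y":0,"z":0,"roll":0},{"x":0,"y":0,"z":0,"roll":0},{"x":0,"y":0,"z":0,"roll":0}]' 0.06
python3 -m handwheel '[{"x":0,"y":0,"z":-0.01,"roll":0},{"x":0,"y":0,"z":-0.03,"roll":0},{"x":0,"y":0,"z":-0.04,"roll":0},{"x":0,"y":0,"z":-0.04,"roll":0},{"x":0,"y":0,"z":-0.02,"roll":0},{"x":0,"y":0,"z":0,"roll":0},{"x":0,"y":0,"z":0,"roll":0},{"x":0,"y":0,"z":0,"roll":0}]'
python3 - <<'E'
from h import *
s=observe();print(s['position'],s['force'])
for n in('top','scene','wrist'):
    c=grab(n);P=cloud(c);x,y,z=P[...,0],P[...,1],P[...,2];hsv=cv2.cvtColor(c['frame'],cv2.COLOR_RGB2HSV);save(c,'f_'+n)
    g=(y>.1)&(y<.3)&(z>.1)&(z<.15)
    for nm,m in(('handle',g&(x>.45)&(x<.67)&(hsv[...,1]>70)&(hsv[...,0]<32)&(hsv[...,2]>90)),('blade',g&(x>.68)&(x<.8)&(hsv[...,1]<60)),('tips',g&(z>.12)&(x<.67)&(hsv[...,1]<60))):
        q=P[m]
        if len(q)>20: print(n,nm,len(q),np.percentile(q,[2,50,98],axis=0).round(4).tolist(),np.round(np.hstack(cv2.minAreaRect((q[:,:2]*1000).astype(np.float32))),1),'slope',np.polyfit(q[:,0],q[:,2],1)[0])
cv2.imwrite('pics/f.png',np.hstack([cv2.resize(cv2.imread('pics/f_wrist.png'),(400,300)),cv2.resize(cv2.imread('pics/f_scene.png')[130:265,240:420],(400,300))]))
E
```

```text
time_s: 12.35
position: [0.5706, 0.2152, 0.0959]
tool_rot: [-180.0, -0.1, 173.2]
force: [-2.1, 0.5, -5.6]
width: 0.02
gripper_force: 59.2
time_s: 12.95
position: [0.5715, 0.2152, 0.097]
tool_rot: [180.0, 0.0, 173.2]
force: [0.1, 1.3, 0.3]
width: 0.0601
gripper_force: 0.0
time_s: 13.75
position: [0.5704, 0.2149, 0.2353]
tool_rot: [-179.9, -0.1, 173.2]
force: [-0.1, 0.3, 0.4]
width: 0.0603
gripper_force: 0.0
[0.57042479 0.21491695 0.23530892] [-0.08972278  0.25979203  0.3960183 ]
top blade 245 [[0.6834, 0.1759, 0.1118], [0.723, 0.1898, 0.1157], [0.7512, 0.2058, 0.1201]] [717.4 193.4  32.6  72.8  83.2] slope -0.012501683034030589
scene handle 252 [[0.4946, 0.1959, 0.1119], [0.575, 0.2093, 0.124], [0.6485, 0.2268, 0.1303]] [569.6 212.9  24.2 165.7  84.4] slope -0.00894003972422378
scene blade 291 [[0.683, 0.1754, 0.1128], [0.7189, 0.1968, 0.1176], [0.7536, 0.22, 0.1212]] [718.5 198.3  45.   76.4  82.5] slope -0.005773395238334893
scene tips 2084 [[-1.3045, 0.1047, 0.1217], [-0.8806, 0.1993, 0.1377], [0.6168, 0.2948, 0.1444]] [-330.2  200.2 1997.9  199.8    0. ] slope -0.005163153180260015
wrist handle 4488 [[0.4903, 0.2007, 0.1172], [0.559, 0.2163, 0.123], [0.6434, 0.2314, 0.1252]] [568.2 215.2  21.2 165.3  83.1] slope 0.002337628754919049
wrist blade 2391 [[0.6816, 0.1765, 0.1144], [0.7118, 0.1976, 0.1159], [0.7455, 0.2189, 0.1172]] [713.2 197.3  41.9  71.6  83.2] slope -0.0007454105891480564
wrist tips 1198 [[0.515, 0.1914, 0.1203], [0.5319, 0.2114, 0.1292], [0.6638, 0.2383, 0.1325]] [592.7 212.3  37.8 156.   83.1] slope -0.01831922797221712
```

View pics/f.png

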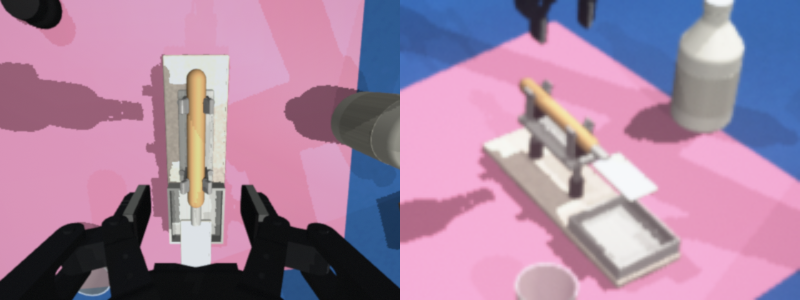

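The final views show the handle in both clips. Its axis is at about 0.1135 (seated is 0.1134), it is level and centred within about 1–3 mm, and the blade is over the tray with the gripper clear.

```bash
python3 -c "
from bench import job_done;print(job_done())"
```

```text
the job is handed in; nothing more can be done
None
```

The paddle is snapped fully home in both clips, level and centred to within about 3 mm, with the blade over the tray; peak press was about 17 N, the arm did not go near the bystanders, and I handed the job in at about 14 s.

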